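Press the mug on the cup rinser and set it to dry

TASK

Take the mug, which stands mouth down on the worktop, centre its mouth on the round sprung pad of the cup rinser and press it until the pad is fully down; keep it fully down for at least one second. Then set the mug down gently, still mouth down and with its whole rim on the round drying mat, and let go. Leave the other things on the worktop where they are.

Things in the scene. Friction and masses are not known exactly. Their poses are not given: they have to be found in the camera images.
- mug: White mug, mouth down, 127 g (+-30 %), 55 mm high, hollow; 59 mm across at the rim (now below), narrowing to 42 at the foot (now on top). The handle (14 mm thick) reaches 53 mm from the axis. Origin: on the foot plane, 11.5 mm from the axis towards the handle. Own z: foot to mouth (down as it stands); own -y: to the handle; own x: level, square to the handle; a grip across x clears the handle.
- mug_rim (a point): Centre of the mug's mouth, on the rim plane and on the mug's axis; 55 mm from mug_foot.
- mug_foot (a point): Centre of the mug's foot (the round end now on top), on the mug's axis.
- rinser: Counter-top cup rinser, fixed to the worktop: a round steel dish 110 mm across and 20 mm high with a round sprung press pad above its middle. Origin: centre of the dish's underside, z up. A capped inlet stub sticks out 11 mm on its +x side.
- pad_top (a point): Centre of the top face of the rinser's press pad, on the moving pad: a flat black disc 84 mm across with eight grey spokes, its top 46 mm above the worktop when up and 32 mm when fully down.
- press_pad (a joint): How far the pad is pressed down, in m: 0 = up, 0.014 = fully down on its stop. A spring returns it: 4.3 N starts it moving, 10.3 N brings it to the stop; it does not latch.
- drying_mat: Round dark rubber drying mat with parallel ribs, 116 mm across and 8 mm thick, fixed to the worktop. Origin: centre of its underside, z up.
- mat_top (a point): Centre of the mat's top, 8 mm above the worktop.
- coffee_machine: Coffee machine, fixed, at the back in the middle: 352 (x) x 133 (y) x 249 mm high; its front (drip tray, 37 mm high) is 176 mm towards the robot from its origin, its tall part begins 88 mm towards the robot. Keep the gripper clear of it when swinging across. Origin: centre of its underside, axes as the world's.
- tin: Round food tin, 86 mm across, 40 mm high, standing among the work; leave it. Origin: centre of its underside.
- lemon: Lemon, 71x53x51 mm, behind the work; leave it. Origin: centre of its underside.
- garlic: Garlic bulb, 56 mm, behind the work; leave it. Origin: centre of its underside.
- salt_shaker: Salt shaker with a grey dome top, 44 mm across, 90 mm high; leave it. Origin: centre of its underside.
- spice_jar: Glass spice jar with a dark lid, 41 mm across, 105 mm high; leave it. Origin: centre of its underside.

How it is judged:
By the outcome, as a careful person would: the job done as asked, in the order asked, and still so for the second after the job is handed in, with the robot touching nothing.
It also fails if it takes over 61 s, if anything falls off the work surface, if the arm or the gripper's body presses on something with over 40 N, if the wrist force passes 120 N, or if a joint passes its speed limit or range.

ROBOT

A 6-joint arm with a two-finger parallel gripper is mounted at the origin on a cart in front of the work surface, level with it; the furniture and walls round the work are solid. World frame = base frame: x ahead of the robot, y to its left, z up, the work surface at z = 0. Lengths are in mm, angles in rad, forces in N, time in s.
With the tool pointing down it reaches from about 350 to 775 mm from the base axis. Payload 7.3 kg.
Tool frame: the origin (TCP) lies at the very end of the fingers, on their centre line; the grasp point (between the pads) lies 19 mm behind it; z points along the fingers, y is the line along which they close (so a half turn about z gives the same grasp; the last joint's range is limited). The gripper opens to 92 mm and grips with 3 to 60 N. Pads are 19 mm wide; open, the fingers measure 130 mm over their backs; the gripper's body (75 mm by 190 mm) begins 47 mm behind the grasp point.
Start: joints at [-1.395, 0.342, 1.524, -0, 1.275, -0.146], TCP at [166.067, -498.063, 226.741] pointing down, gripper open.
Joint ranges: [-2.53, 2.53], [-0.77, 2.02], [0.04, 2.7], [-1, 4.14], [0.28, 2.66], [-3.11, 3.11]. Speed limits (rad/s): [2.57, 2.57, 3.14, 3.14, 3.14, 3.14].

INTERFACE

Orientations are given as [roll, pitch, yaw] about the fixed x, y, z axes, in that order (R = Rz(yaw) Ry(pitch) Rx(roll)).
In Python, from plant import bot gives the robot as it stands.
- The arm moves only by the tool jog_arm, never from a script. Its argument "targets" is a list of rows, each an object with "xyz": the shift along the tool's x, y, z as a fraction of full scale, a list of three; "spin": the turn about the tool's z as a fraction of full scale. In form: [{"xyz": [x, y, z], "spin": spin}, ...]. A call has exactly 10 rows; each row shifts and turns the commanded pose from where the row before left it, along the tool's axes as they then stand; what a row does not reach is not made up. Full scale, the value 1, is 80 mm for a shift and 0.1 rad for a turn. A row lasts 1/8 s, in which the tool goes at most 62.5 mm and 10.7 degrees, less where a joint would pass 70% of its speed; a pose out of reach is approached as far as the arm can. A call with a number of a shift or a turn outside -1 to 1 is refused whole. A call with a gripper value outside its range is refused whole. "gripper" is the opening in per cent of the stroke, from 0 (shut) to 100 (fully open), set as the call begins (left out, the last holds). The fingers move at their own pace and stop on an object; the grip force is fixed at half the most. Time passes only in rows, so rows that do not move let the fingers close, or fill a call up. It gives the time, the measured TCP pose, the force, the opening and the grip force at its end, in the units of the state.
- bot.get_obs(): the state, without advancing time (a new reading comes with each control period).
- bot.capture(name): name is "side" or "top"; returns the picture (400x640x3 uint8, blue, green, red); there is no depth.
- bot.get_calibration(name): a dict with "vfov" (degrees; the focal length in pixels is half the picture's height over the tangent of half this angle, whatever the lens; pixels are square), "cx", "cy" (the principal point, pixels), "eye" and "rotation" of the camera in the world. Camera axes: x right, y down, z forward; pixel columns grow to the right and rows downward; lengths in mm; the calibration is good to about 2 mm. A picture is of the moment at which its call begins. get_calibration takes no time and is no camera call.
- bot.close_job(): hands the job in; it is judged then, once.
The state is a dict: "time": time; "joint_positions": joint angles; "dq": joint speeds; "tau": joint torques, N m; "tool_pos": TCP position; "tcp_rot": TCP orientation; "contact_force": force on the tool from outside, world axes, zero at the start; "moment": the same for the moment, N m; "grip_width": finger opening in mm; "finger_force": force on a finger pad.
Only numpy, scipy, OpenCV 4.12 (cv2) and the standard library are available. Lean on these libraries where they do the work, as an engineer would, in place of code of your own. Each camera call takes 0.05 s, during which the arm holds its last target. There are 200 camera calls.

## Working session

There is one attempt and no reset: what is moved stays moved. The work goes in short steps, Python scripts to look and compute and a tool call to move; the robot and the scene stay as the last step left them, time stands still between calls to the robot, and variables do not carry over. Pictures are saved under pics/ and viewed, at most 10 in all, crops included, and the job is handed in when it is done.

Besides the shell and the picture viewer there is one more tool, called after "Emit:" by a JSON object that holds its "api" and its "payload". jog_arm: Moves the arm, as the interface text tells. Shift numbers are shares of 80 mm and turn numbers shares of 0.1 rad, none past 1 either way. Its arguments: {"type":"object","properties":{"targets":{"type":"array","items":{"type":"object","properties":{"xyz":{"type":"array","items":{"type":"number"}},"spin":{"type":"number"}}}},"gripper":{"type":"number"}},"required":["targets"]}

```bash
ls; mkdir -p pics; python3 - <<'E'
from plant import bot
import cv2
for n in("top","side"):
    cv2.imwrite(f"pics/{n}0.png",bot.capture(n)); print(n,bot.get_calibration(n))
o=bot.get_obs(); print(o)
E
```

```text
pics
top {'vfov': 44.82829311188358, 'cx': 317.77666209464553, 'cy': 200.21198809822414, 'eye': array([ 431.11780245, -168.47989649, 1091.62094166]), 'rotation': array([-2.96625556, -0.01524771, -1.5596852 ])}
side {'vfov': 54.79757599629051, 'cx': 317.08218638864497, 'cy': 202.1062377593058, 'eye': array([521.38731891, 505.79699991, 556.64222548]), 'rotation': array([-2.18263147, -0.02106872, -3.03824776])}
{'time': 0.1, 'joint_positions': array([-1.39499406e+00,  3.42674184e-01,  1.52493009e+00,  5.79325214e-06,
        1.27540203e+00, -1.45990696e-01]), 'dq': array([ 0.00172373, -0.00179418, -0.00109984,  0.00075202,  0.0003819 ,
       -0.0006534 ]), 'tau': array([ 1.64430250e-03, -4.32003272e+01, -2.44695854e+01,  7.18610385e-02,
        5.25774679e-02, -5.61331785e-05]), 'tool_pos': array([ 166.00311975, -497.67652286,  226.10049164]), 'tcp_rot': array([-3.14019485e+00, -2.11127852e-04,  3.21791122e-01]), 'contact_force': array([-0.57294465, -0.3418152 , -0.91420682]), 'moment': array([0.01542484, 0.04524791, 0.05415157]), 'finger_force': 0.0, 'grip_width': 91.79781982905216}
```

View pics/top0.png

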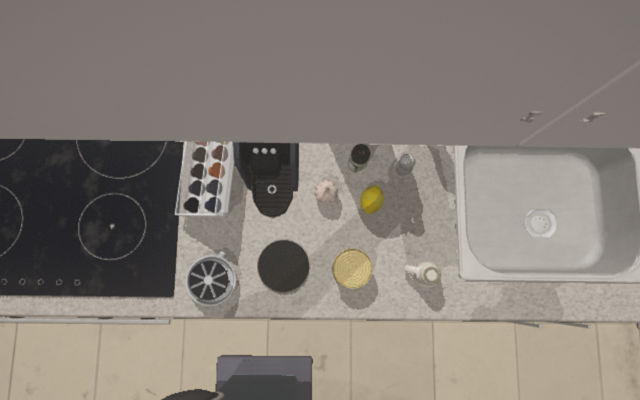

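View pics/side0.png

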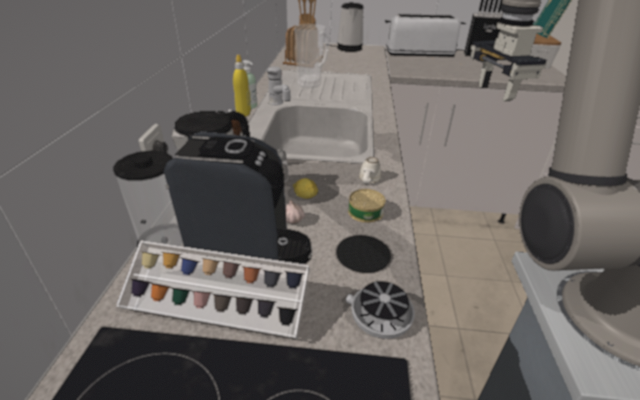

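The top view shows the mug at about (428,273) with its handle pointing left to (408,270). The tin is at (352,269), the mat at (283,266) and the rinser at (211,281). I'll enlarge these.

```bash
python3 - <<'E'
import cv2,numpy as np
t=cv2.imread("pics/top0.png");s=cv2.imread("pics/side0.png")
a=cv2.resize(t[235:310,180:312],None,fx=6,fy=6,interpolation=cv2.INTER_CUBIC)   # x=180+u/6
b=cv2.resize(t[252:294,398:448],None,fx=6,fy=6,interpolation=cv2.INTER_CUBIC) 
c=cv2.resize(s[145:195,345:395],None,fx=6,fy=6,interpolation=cv2.INTER_CUBIC)
o=np.zeros((300,792,3),np.uint8); o[:252,:300]=b;o[:,320:620]=c
o=np.vstack([o,a])[:, :]
o=cv2.resize(o,None,fx=.8,fy=.8)
cv2.imwrite("pics/c1.png",o);print(o.shape)
E
```

```text
(600, 634, 3)
```

View pics/c1.png

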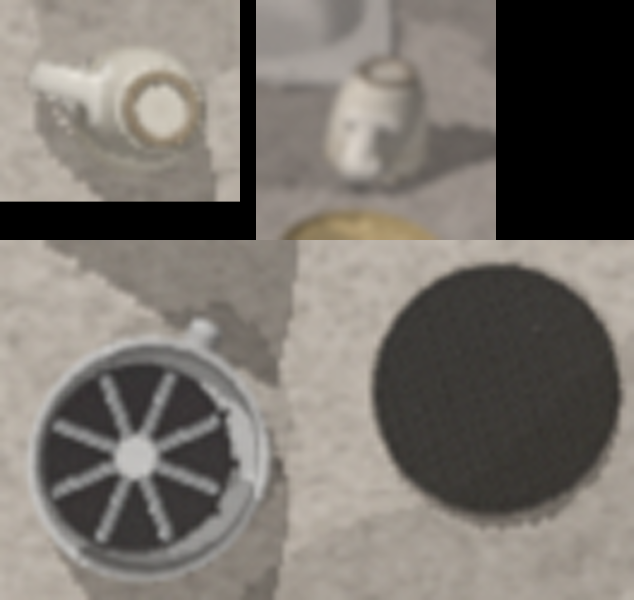

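The crops show the mug's foot ring centred at top (431.3,274.5) and side (372.1,159.6), with the handle tip near top (405.5,268). The pad hub is at top (207.9,279.6), and the mat centre is at top (283.0,265.8).

```bash
cat > h.py <<'E'
import numpy as np
from scipy.spatial.transform import Rotation as R
from plant import bot
def ray(n,u,v,z):
    c=bot.get_calibration(n); f=200/np.tan(np.radians(c["vfov"])/2)
    d=R.from_euler("xyz",c["rotation"]).apply([(u-c["cx"])/f,(v-c["cy"])/f,1]); e=np.array(c["eye"])
    return (e+d*(z-e[2])/d[2]).round(1)
E
python3 - <<'E'
from h import *
g=lambda X,Y:(180+(X+.5)/4.8-.5,235+(Y-239.5)/4.8-.5)
for l,a in dict(foot=("top",431.3,274.5,55),footS=("side",372.1,159.6,55),handle=("top",405.5,268,30),hub=("top",*g(136,456),46),hubS=("side",385,298,46),
 padL=("top",*g(40,456),46),padR=("top",*g(235,456),46),mat=("top",*g(497,390),8),matS=("side",364,253,8),matL=("top",*g(373,390),8),matR=("top",*g(621,390),8),matT=("top",*g(497,263),8),matB=("top",*g(497,517),8),dishL=("top",*g(28,459),20),dishR=("top",*g(268,459),20),tin=("top",352.5,269,40)).items(): print(l,ray(*a))
E
```

```text
foot [ 458.2 -424.9   55. ]
footS [ 457.8 -425.3   55. ]
handle [ 472.2 -375.1   30. ]
hub [442.3  48.7  46. ]
hubS [441.1  49.2  46. ]
padL [441.8  91.   46. ]
padR [442.8   5.1  46. ]
mat [ 474.6 -107.8    8. ]
matS [ 474.1 -102.     8. ]
matL [474.  -50.7   8. ]
matR [ 475.3 -165.     8. ]
matT [ 533.3 -106.4    8. ]
matB [ 417.1 -109.2    8. ]
dishL [440.7 102.8  20. ]
dishR [441.9  -5.6  20. ]
tin [ 468.4 -258.8   40. ]
```

Emit:
{"api": "jog_arm", "payload": {"targets": [{"xyz": [0, 0, 0], "spin": -0.98}, {"xyz": [0, 0, 0], "spin": -0.98}, {"xyz": [0, 0, 0], "spin": -0.98}, {"xyz": [0, 0, 0], "spin": -0.98}, {"xyz": [0, 0, 0], "spin": -0.98}, {"xyz": [0, 0, 0], "spin": -0.98}, {"xyz": [0, 0, 0], "spin": -0.98}, {"xyz": [0, 0, 0], "spin": -0.98}, {"xyz": [0, 0, 0], "spin": -0.98}, {"xyz": [0, 0, 0], "spin": -0.98}], "gripper": 100}}

```text
time: 1.35
tool_pos: [166.0, -497.8, 226.3]
tcp_rot: [-3.141, -0.001, 1.305]
contact_force: [0.3, -0.3, 0.1]
grip_width: 91.8
finger_force: 0.0
```

Emit:
{"api": "jog_arm", "payload": {"targets": [{"xyz": [0.2, 0.36, 0], "spin": 0}, {"xyz": [0.2, 0.36, 0], "spin": 0}, {"xyz": [0.2, 0.36, 0], "spin": 0}, {"xyz": [0.2, 0.36, 0], "spin": 0}, {"xyz": [0.2, 0.36, 0], "spin": 0}, {"xyz": [0.2, 0.36, 0], "spin": 0}, {"xyz": [0.2, 0.36, 0], "spin": 0}, {"xyz": [0.2, 0.36, 0], "spin": 0}, {"xyz": [0.2, 0.36, 0], "spin": 0}, {"xyz": [0, 0, 0], "spin": 0}]}}

```text
time: 2.6
tool_pos: [455.8, -427.0, 225.8]
tcp_rot: [-3.141, -0.001, 1.305]
contact_force: [-1.3, 0.3, -0.2]
grip_width: 91.7
finger_force: 0.0
```

Emit:
{"api": "jog_arm", "payload": {"targets": [{"xyz": [0.03, 0.02, 0.3], "spin": 0}, {"xyz": [0, 0, 0.4], "spin": 0}, {"xyz": [0, 0, 0.4], "spin": 0}, {"xyz": [0, 0, 0.4], "spin": 0}, {"xyz": [0, 0, 0.4], "spin": 0}, {"xyz": [0, 0, 0.3], "spin": 0}, {"xyz": [0, 0, 0.2], "spin": 0}, {"xyz": [0, 0, 0.15], "spin": 0}, {"xyz": [0, 0, 0.1], "spin": 0}, {"xyz": [0, 0, 0.05], "spin": 0}]}}

```text
time: 3.85
tool_pos: [456.5, -426.4, 10.7]
tcp_rot: [3.141, 0.0, 1.302]
contact_force: [-0.1, -0.0, 0.0]
grip_width: 91.8
finger_force: 0.0
```

Emit:
{"api": "jog_arm", "payload": {"targets": [{"xyz": [0, 0, 0], "spin": 0}, {"xyz": [0, 0, 0], "spin": 0}, {"xyz": [0, 0, 0], "spin": 0}, {"xyz": [0, 0, 0], "spin": 0}, {"xyz": [0, 0, 0], "spin": 0}, {"xyz": [0, 0, 0], "spin": 0}, {"xyz": [0, 0, 0], "spin": 0}, {"xyz": [0, 0, 0], "spin": 0}, {"xyz": [0, 0, 0], "spin": 0}, {"xyz": [0, 0, 0], "spin": 0}], "gripper": 0}}

```text
time: 5.1
tool_pos: [456.7, -426.5, 11.0]
tcp_rot: [3.141, 0.001, 1.302]
contact_force: [3.0, -0.9, 3.4]
grip_width: 55.0
finger_force: 30.1
```

Emit:
{"api": "jog_arm", "payload": {"targets": [{"xyz": [0, 0, -0.1], "spin": 0}, {"xyz": [0, 0, -0.2], "spin": 0}, {"xyz": [0, 0, -0.3], "spin": 0}, {"xyz": [0, 0, -0.3], "spin": 0}, {"xyz": [0, 0, -0.3], "spin": 0}, {"xyz": [0, 0, -0.2], "spin": 0}, {"xyz": [0, 0, -0.1], "spin": 0}, {"xyz": [0, 0, 0], "spin": 0}, {"xyz": [0, 0, 0], "spin": 0}, {"xyz": [0, 0, 0], "spin": 0}]}}

```text
time: 6.35
tool_pos: [456.1, -425.9, 129.8]
tcp_rot: [-3.14, -0.001, 1.302]
contact_force: [-0.2, 0.3, -2.0]
grip_width: 54.2
finger_force: 29.9
```

```bash
python3 - <<'E'
from h import *
import cv2
s=bot.capture("side");t=bot.capture("top")
a=cv2.resize(s[80:220,310:450],None,fx=4,fy=4,interpolation=2)[:,:390]
b=cv2.resize(t[220:320,385:485],None,fx=4,fy=4,interpolation=2)
o=np.zeros((560,790,3),np.uint8);o[:,:390]=a;o[:400,390:]=b
cv2.imwrite("pics/g1.png",o); x=bot.get_obs(); print(x["tool_pos"],x["tcp_rot"],x["contact_force"],x["grip_width"])
E
```

```text
[ 456.24414918 -426.03206627  130.12392008] [-3.14071769e+00 -5.54704205e-04  1.30185824e+00] [ 0.17043584 -0.17551235 -1.34476553] 54.51240486992224
```

View pics/g1.png

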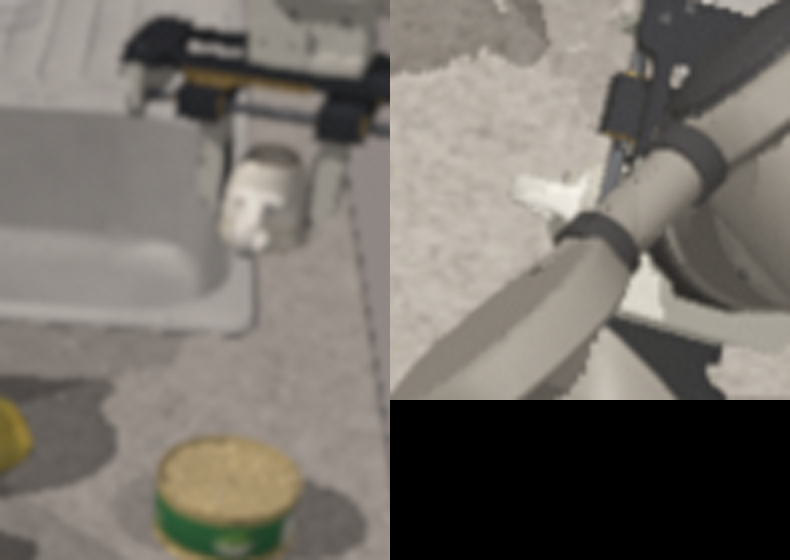

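The mug is held upright in the gripper, with the foot centre near side (378.6,118.5). The gripper's long bar lies along tool y.

```bash
python3 - <<'E'
from h import *
for z in (172,174.5,177): print(ray("side",378.6,118.5,z))
# capsule rack corners & coffee tray
for p in [(228,214,0),(177,213,0),(228,214,40),(272,216,37)]: print(p,ray("top",*p))
print(ray("side",285,323,0),ray("side",300,297,50))
E
```

```text
[ 453.4 -427.9  172. ]
[ 453.8 -421.8  174.5]
[ 454.3 -415.8  177. ]
(228, 214, 0) [590.1  20.3   0. ]
(177, 213, 0) [590.9 135.7   0. ]
(228, 214, 40) [584.3  13.4  40. ]
(272, 216, 37) [581.6 -82.5  37. ]
[609.1  85.5   0. ] [585.1  68.1  50. ]
```

Emit:
{"api": "jog_arm", "payload": {"targets": [{"xyz": [0.1, -0.03, 0], "spin": 0}, {"xyz": [0.2, -0.06, 0], "spin": 0}, {"xyz": [0.35, -0.11, 0], "spin": 0}, {"xyz": [0.35, -0.11, 0], "spin": 0}, {"xyz": [0.35, -0.11, 0], "spin": 0}, {"xyz": [0.35, -0.11, 0], "spin": 0}, {"xyz": [0.35, -0.11, 0], "spin": 0}, {"xyz": [0.35, -0.11, 0], "spin": 0}, {"xyz": [0.35, -0.11, 0], "spin": 0}, {"xyz": [0.35, -0.11, 0], "spin": 0}]}}

```text
time: 7.7
tool_pos: [446.9, -164.5, 130.9]
tcp_rot: [3.141, -0.0, 1.302]
contact_force: [0.5, -0.5, -2.0]
grip_width: 54.5
finger_force: 29.9
```

Emit:
{"api": "jog_arm", "payload": {"targets": [{"xyz": [0.35, -0.11, 0], "spin": 0}, {"xyz": [0.35, -0.11, 0], "spin": 0}, {"xyz": [0.35, -0.11, 0], "spin": 0}, {"xyz": [0.35, -0.11, 0], "spin": 0}, {"xyz": [0.35, -0.11, 0], "spin": 0}, {"xyz": [0.35, -0.11, 0], "spin": 0}, {"xyz": [0.3, -0.08, 0], "spin": 0}, {"xyz": [0.15, -0.04, 0], "spin": 0}, {"xyz": [0, 0, 0], "spin": 0}, {"xyz": [0, 0, 0], "spin": 0}]}}

```text
time: 8.95
tool_pos: [441.5, 46.2, 130.7]
tcp_rot: [3.141, 0.0, 1.302]
contact_force: [0.0, -0.6, -1.8]
grip_width: 54.6
finger_force: 29.9
```

```bash
python3 - <<'E'
from h import *
import cv2
s=bot.capture("side");t=bot.capture("top")
a=cv2.resize(s[200:350,300:450],None,fx=4,fy=4,interpolation=2)[:,:]
cv2.imwrite("pics/r1.png",a); x=bot.get_obs(); print(x["tool_pos"],x["tcp_rot"],x["contact_force"],x["grip_width"])
E
```

```text
[441.55471073  46.04404706 130.67248831] [3.14156687e+00 2.23369170e-04 1.30085379e+00] [ 0.69363827 -0.14389047 -1.66393754] 54.88436648923834
```

View pics/r1.png

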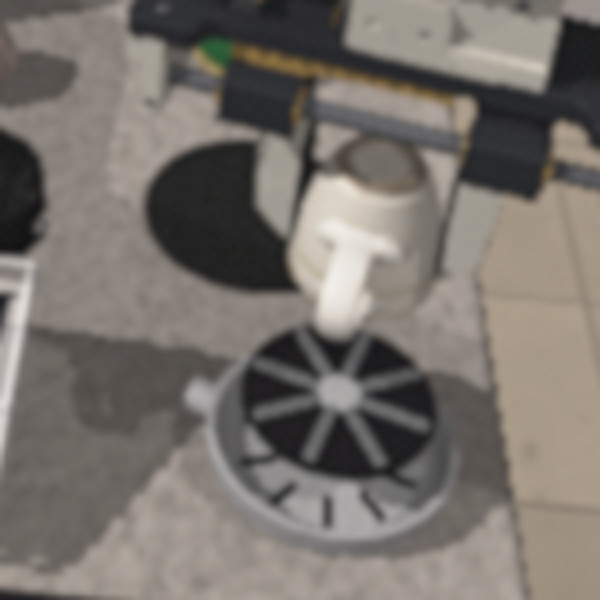

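The mug hangs above the pad, with its foot centre near side (394.6,240.4) and the pad hub at (384.6,297.6).

```bash
python3 - <<'E'
from h import *
for z in (172,174.7,177): print(ray("side",394.6,240.4,z))
print(ray("side",384.6,297.6,46))
c=bot.get_calibration("side"); f=200/np.tan(np.radians(c["vfov"])/2)
def pr(p):
    d=R.from_euler("xyz",c["rotation"]).inv().apply(np.array(p)-c["eye"]); return c["cx"]+f*d[0]/d[2],c["cy"]+f*d[1]/d[2]
for z in(175,120):
    u=np.array(pr((442,48,z))); print(z,((u-[300,200])*4).round())
    th=np.linspace(0,6.28,73); r=21 if z==175 else 29.5
    e=np.array([(np.array(pr((442+r*np.cos(t),48+r*np.sin(t),z)))-[300,200])*4 for t in th]); print(e.min(0),e.max(0))
E
```

```text
[441.7  45.3 172. ]
[442.2  48.5 174.7]
[442.7  51.3 177. ]
[441.8  48.3  46. ]
175 [379. 160.]
[323.45714765 125.02930558] [435.16879423 197.40026084]
120 [360. 265.]
[286.30994284 214.45276582] [435.0888339  319.17059318]
```

Emit:
{"api": "jog_arm", "payload": {"targets": [{"xyz": [0.01, 0, 0.15], "spin": 0}, {"xyz": [0, 0, 0.2], "spin": 0}, {"xyz": [0, 0, 0.2], "spin": 0}, {"xyz": [0, 0, 0.15], "spin": 0}, {"xyz": [0, 0, 0.1], "spin": 0}, {"xyz": [0, 0, 0.06], "spin": 0}, {"xyz": [0, 0, 0.05], "spin": 0}, {"xyz": [0, 0, 0.05], "spin": 0}, {"xyz": [0, 0, 0.05], "spin": 0}, {"xyz": [0, 0, 0], "spin": 0}]}}

```text
time: 10.3
tool_pos: [442.0, 47.4, 50.1]
tcp_rot: [3.141, 0.0, 1.302]
contact_force: [-0.9, -0.6, 5.3]
grip_width: 54.7
finger_force: 30.2
```

Emit:
{"api": "jog_arm", "payload": {"targets": [{"xyz": [0, 0, 0.03], "spin": 0}, {"xyz": [0, 0, 0.03], "spin": 0}, {"xyz": [0, 0, 0.03], "spin": 0}, {"xyz": [0, 0, 0.01], "spin": 0}, {"xyz": [0, 0, 0], "spin": 0}, {"xyz": [0, 0, 0], "spin": 0}, {"xyz": [0, 0, 0], "spin": 0}, {"xyz": [0, 0, 0], "spin": 0}, {"xyz": [0, 0, 0], "spin": 0}, {"xyz": [0, 0, 0], "spin": 0}]}}

```text
time: 11.55
tool_pos: [442.0, 47.4, 42.8]
tcp_rot: [3.141, -0.0, 1.302]
contact_force: [-2.8, -0.5, 11.5]
grip_width: 54.6
finger_force: 30.5
```

Emit:
{"api": "jog_arm", "payload": {"targets": [{"xyz": [0, 0, 0.01], "spin": 0}, {"xyz": [0, 0, 0.01], "spin": 0}, {"xyz": [0, 0, 0], "spin": 0}, {"xyz": [0, 0, 0], "spin": 0}, {"xyz": [0, 0, 0], "spin": 0}, {"xyz": [0, 0, 0], "spin": 0}, {"xyz": [0, 0, 0], "spin": 0}, {"xyz": [0, 0, 0], "spin": 0}, {"xyz": [0, 0, 0], "spin": 0}, {"xyz": [0, 0, 0], "spin": 0}]}}

```text
time: 12.8
tool_pos: [442.1, 47.4, 42.5]
tcp_rot: [3.14, -0.0, 1.302]
contact_force: [-7.0, -1.3, 29.0]
grip_width: 54.6
finger_force: 31.3
```

Emit:
{"api": "jog_arm", "payload": {"targets": [{"xyz": [0, 0, 0], "spin": 0}, {"xyz": [0, 0, 0], "spin": 0}, {"xyz": [0, 0, 0], "spin": 0}, {"xyz": [0, 0, 0], "spin": 0}, {"xyz": [0, 0, 0], "spin": 0}, {"xyz": [0, 0, 0], "spin": 0}, {"xyz": [0, 0, 0], "spin": 0}, {"xyz": [0, 0, 0], "spin": 0}, {"xyz": [0, 0, 0], "spin": 0}, {"xyz": [0, 0, 0], "spin": 0}]}}

```text
time: 14.05
tool_pos: [442.1, 47.4, 42.5]
tcp_rot: [3.14, -0.0, 1.302]
contact_force: [-7.5, -0.2, 28.4]
grip_width: 55.0
finger_force: 31.3
```

Emit:
{"api": "jog_arm", "payload": {"targets": [{"xyz": [0, 0, -0.03], "spin": 0}, {"xyz": [0, 0, -0.05], "spin": 0}, {"xyz": [0, 0, -0.07], "spin": 0}, {"xyz": [0, 0, -0.1], "spin": 0}, {"xyz": [0, 0, -0.2], "spin": 0}, {"xyz": [0, 0, -0.2], "spin": 0}, {"xyz": [0, 0, -0.2], "spin": 0}, {"xyz": [0, 0, -0.1], "spin": 0}, {"xyz": [0, 0, 0], "spin": 0}, {"xyz": [0, 0, 0], "spin": 0}]}}

```text
time: 15.3
tool_pos: [441.3, 47.5, 115.7]
tcp_rot: [-3.141, 0.0, 1.302]
contact_force: [-0.0, 0.2, -0.8]
grip_width: 54.5
finger_force: 29.9
```

Emit:
{"api": "jog_arm", "payload": {"targets": [{"xyz": [-0.12, 0.06, 0], "spin": 0}, {"xyz": [-0.24, 0.12, 0], "spin": 0}, {"xyz": [-0.24, 0.12, 0], "spin": 0}, {"xyz": [-0.24, 0.12, 0], "spin": 0}, {"xyz": [-0.24, 0.12, 0], "spin": 0}, {"xyz": [-0.24, 0.13, 0], "spin": 0}, {"xyz": [-0.24, 0.13, 0], "spin": 0}, {"xyz": [-0.15, 0.08, 0], "spin": 0}, {"xyz": [-0.07, 0.035, 0], "spin": 0}, {"xyz": [0, 0, 0], "spin": 0}]}}

```text
time: 16.55
tool_pos: [474.3, -109.3, 116.1]
tcp_rot: [-3.141, -0.0, 1.301]
contact_force: [-0.5, 0.4, -1.7]
grip_width: 54.4
finger_force: 29.9
```

```bash
python3 - <<'E'
from h import *
import cv2
s=bot.capture("side")
a=cv2.resize(s[160:300,280:430],None,fx=4,fy=4,interpolation=2)
cv2.imwrite("pics/m1.png",a); x=bot.get_obs(); print(x["tool_pos"],x["tcp_rot"],x["contact_force"],x["grip_width"])
E
```

```text
[ 474.25094736 -108.97186634  116.17298915] [-3.14110132e+00 -1.27075370e-04  1.30174541e+00] [ 0.17431467  0.32908116 -2.07223651] 54.65041374078254
```

View pics/m1.png

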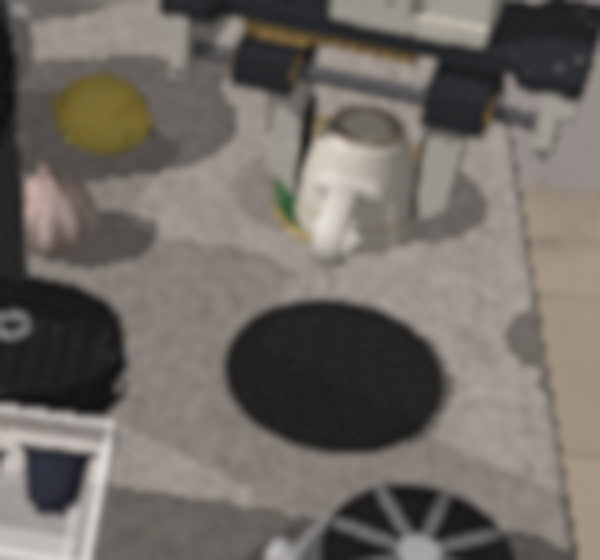

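The mug hangs upright over the mat, whose ellipse is centred near side (363.6,253.4). I'm lowering it now.

Emit:
{"api": "jog_arm", "payload": {"targets": [{"xyz": [0, 0, 0.15], "spin": 0}, {"xyz": [0, 0, 0.25], "spin": 0}, {"xyz": [0, 0, 0.25], "spin": 0}, {"xyz": [0, 0, 0.2], "spin": 0}, {"xyz": [0, 0, 0.12], "spin": 0}, {"xyz": [0, 0, 0.08], "spin": 0}, {"xyz": [0, 0, 0.05], "spin": 0}, {"xyz": [0, 0, 0.03], "spin": 0}, {"xyz": [0, 0, 0.02], "spin": 0}, {"xyz": [0, 0, 0], "spin": 0}]}}

```text
time: 17.85
tool_pos: [474.6, -109.3, 24.4]
tcp_rot: [3.141, 0.0, 1.302]
contact_force: [0.2, 0.2, -1.3]
grip_width: 54.3
finger_force: 29.9
```

Emit:
{"api": "jog_arm", "payload": {"targets": [{"xyz": [0, 0, 0.01], "spin": 0}, {"xyz": [0, 0, 0.01], "spin": 0}, {"xyz": [0, 0, 0.01], "spin": 0}, {"xyz": [0, 0, 0.01], "spin": 0}, {"xyz": [0, 0, 0], "spin": 0}, {"xyz": [0, 0, 0], "spin": 0}, {"xyz": [0, 0, 0], "spin": 0}, {"xyz": [0, 0, 0], "spin": 0}, {"xyz": [0, 0, 0], "spin": 0}, {"xyz": [0, 0, 0], "spin": 0}]}}

```text
time: 19.1
tool_pos: [474.5, -109.3, 21.1]
tcp_rot: [3.142, 0.0, 1.302]
contact_force: [0.0, -0.0, -1.3]
grip_width: 54.5
finger_force: 29.9
```

Emit:
{"api": "jog_arm", "payload": {"targets": [{"xyz": [0, 0, 0.01], "spin": 0}, {"xyz": [0, 0, 0.01], "spin": 0}, {"xyz": [0, 0, 0.01], "spin": 0}, {"xyz": [0, 0, 0], "spin": 0}, {"xyz": [0, 0, 0], "spin": 0}, {"xyz": [0, 0, 0], "spin": 0}, {"xyz": [0, 0, 0], "spin": 0}, {"xyz": [0, 0, 0], "spin": 0}, {"xyz": [0, 0, 0], "spin": 0}, {"xyz": [0, 0, 0], "spin": 0}]}}

```text
time: 20.35
tool_pos: [474.5, -109.3, 18.9]
tcp_rot: [3.141, 0.0, 1.302]
contact_force: [-1.6, 0.9, 5.5]
grip_width: 54.7
finger_force: 30.2
```

Emit:
{"api": "jog_arm", "payload": {"targets": [{"xyz": [0, 0, 0], "spin": 0}, {"xyz": [0, 0, 0], "spin": 0}, {"xyz": [0, 0, 0], "spin": 0}, {"xyz": [0, 0, 0], "spin": 0}, {"xyz": [0, 0, 0], "spin": 0}, {"xyz": [0, 0, 0], "spin": 0}, {"xyz": [0, 0, 0], "spin": 0}, {"xyz": [0, 0, 0], "spin": 0}, {"xyz": [0, 0, 0], "spin": 0}, {"xyz": [0, 0, 0], "spin": 0}], "gripper": 100}}

```text
time: 21.6
tool_pos: [474.5, -109.3, 18.7]
tcp_rot: [3.142, 0.0, 1.302]
contact_force: [0.5, -0.5, -0.2]
grip_width: 91.8
finger_force: 0.0
```

Emit:
{"api": "jog_arm", "payload": {"targets": [{"xyz": [0, 0, -0.1], "spin": 0}, {"xyz": [0, 0, -0.2], "spin": 0}, {"xyz": [0, 0, -0.3], "spin": 0}, {"xyz": [0, 0, -0.3], "spin": 0}, {"xyz": [0, 0, -0.4], "spin": 0}, {"xyz": [0, 0, -0.4], "spin": 0}, {"xyz": [0, 0, -0.3], "spin": 0}, {"xyz": [0, 0, -0.1], "spin": 0}, {"xyz": [0, 0, 0], "spin": 0}, {"xyz": [0, 0, 0], "spin": 0}]}}

```text
time: 22.85
tool_pos: [473.9, -109.1, 185.7]
tcp_rot: [-3.14, -0.0, 1.302]
contact_force: [0.1, 0.7, -0.1]
grip_width: 91.8
finger_force: 0.0
```

```bash
python3 - <<'E'
from h import *
import cv2
s=bot.capture("side")
a=cv2.resize(s[140:340,270:470],None,fx=3,fy=3,interpolation=2)
cv2.imwrite("pics/f1.png",a); x=bot.get_obs(); print(x["time"],x["tool_pos"],x["contact_force"],x["grip_width"])
E
```

```text
22.9 [ 473.93368987 -109.04669244  185.65941515] [-0.27788924 -0.18383407  0.40130964] 91.87212498958583
```

View pics/f1.png

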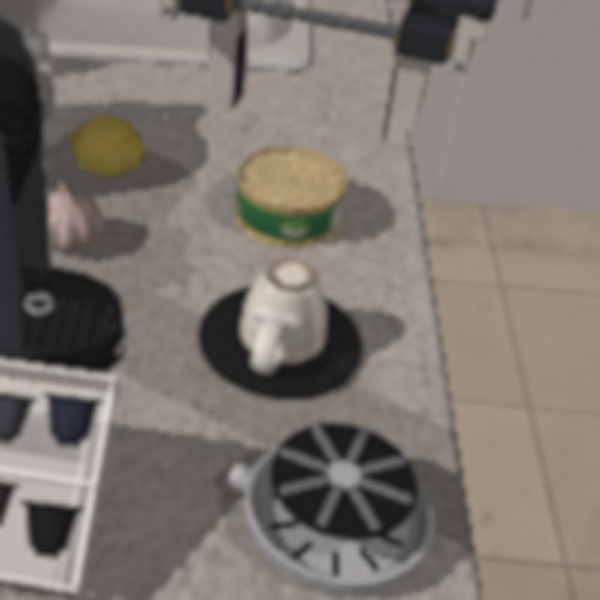

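The mug stands mouth down near the middle of the mat, foot at about (290,275) in the crop. The gripper is clear and the pad is back up.

```bash
python3 -c "
from plant import bot
print(bot.close_job())"
```

```text
the job is handed in; nothing more can be done
None
```

The job is handed in: the mug held the rinser pad on its stop for over 2 s, then was set down mouth down near the middle of the drying mat and released, finishing at about 23 s of the 61 s allowed; no verdict was returned.

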